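# Load a keyed reagent drum into a sloping analyser deck

### The arm

A 7-joint arm with a two-finger parallel gripper is mounted at the origin on the work surface. World frame = base frame: x ahead of the robot, y to its left, z up, the work surface at z = 0. Lengths are in m, angles in rad, forces in N, time in s.
With the tool pointing down it reaches from about 0.4 to 0.85 m from the base axis. Payload 10.4 kg.
Tool frame: the origin (TCP) lies midway between the tips of the shut fingers; the grasp point (between the pads) lies 19 mm behind it; z points along the fingers, y is the line along which they close (so a half turn about z gives the same grasp; the last joint's range is limited). The gripper opens to 87 mm and grips with 3 to 60 N. Pads are 19 mm wide; open, the fingers measure 117 mm over their backs; the gripper's body (75 mm by 190 mm) begins 51 mm behind the grasp point.
Start: joints at [-1.214, 0.332, -0.065, 1.46, 0.022, 1.35, -0.088], TCP at [0.232, 0.58, 0.183] pointing down, gripper open.
Joint ranges: [-2.6, 2.6], [-0.5, 2.12], [-1.47, 1.34], [0.16, 2.42], [-1.27, 4.41], [0.06, 2.06], [-2.6, 2.6]. Speed limits (rad/s): [2.22, 2.22, 2.79, 2.79, 3.14, 3.14, 3.14].

### API

Orientations are given as a unit quaternion [x, y, z, w].
In Python, from bench import r gives the robot as it stands.
- The arm moves only by the tool arm_command, never from a script. Its arguments are lists of equal length, an entry for each row: "xyz": the shift along the world's x, y, z in m, a list of three; "rot": the turn, a rotation vector about the world's x, y, z in rad, a list of three. In form: {"xyz": [[tx, ty, tz], ...], "rot": [[ax, ay, az], ...]}. A call has 1 to 20 rows; each row is the pose to reach, as a shift and turn from the pose commanded when the call began; what a row does not reach only later rows make up. A row lasts 1/12 s, in which the tool goes at most 41.7 mm and 7.16 degrees, less where a joint would pass 70% of its speed; a pose out of reach is approached as far as the arm can. A call with a gripper value outside its range is refused whole. "grip" is the opening, from 0 (shut) to 1 (fully open), set as the call begins (left out, the last holds). The fingers move at their own pace and stop on an object; "squeeze" is the grip in N (left out, the last holds). Time passes only in rows, so rows that repeat a pose let the fingers close. It gives the time, the measured TCP pose, the force, the opening and the grip force at its end, in the units of the state.
- r.read_state(): the state, without advancing time (a new reading comes with each control period).
- r.camera(name): name is "side" or "top"; returns the picture (384x512x3 uint8, red, green, blue); there is no depth.
- r.camera_model(name): a dict with "fx", "fy", "cx", "cy" (pixels), "T" (4x4, takes a point from camera to world coordinates). Camera axes: x right, y up, looking along -z (the intrinsics and any distortion apply to the point x, -y, -z); pixel columns grow to the right and rows downward; lengths in m; the calibration is good to about 2 mm. A picture is of the moment at which its call begins. camera_model takes no time and is no camera call.
- r.close_job(): hands the job in; it is judged then, once.
Trained networks look in the newest picture that a camera, given by its name, has taken for a name from the list of things; names that differ only in an ending like _2 or _b are one class to them, and where a whole thing is asked for, a point or a joint stands for the part that bears it (a point fixed in the world has none). Each returns a list of dicts, best first, with "conf" (0 to 1); they miss things now and then, are a little off and sometimes report something else, mostly with a low value. They report only what shows in the picture. A call takes as long as a camera call. They do not tell look-alikes from the thing itself.
- r.look_for(label, camera): "at" ([x, y, z] in m, in the coordinates of the camera as it stood for that picture, good to about 4 mm: the middle of the surface that is visible of it).
- r.spot_point(label, camera): "at" ([x, y, z] in m, in the coordinates of the camera as it stood for that picture, good to about 4 mm: a listed point, or the origin of a listed thing).
The state is a dict: "time": time; "joint_positions": joint angles; "joint_vel": joint speeds; "joint_torque": joint torques, N m; "ee_pos": TCP position; "eef_rot": TCP orientation; "ft_force": force on the tool from outside, world axes, zero at the start; "torque": the same for the moment, N m; "width": finger opening in m; "grip_force": force on a finger pad.
Only numpy, scipy, OpenCV 4.12 (cv2) and the standard library are available. Lean on these libraries where they do the work, as an engineer would, in place of code of your own. Each camera call takes 0.05 s, during which the arm holds its last target. There are 200 camera calls.

### The job

Load the grey reagent drum into the round well in the sloping top of the white analyser: turn it so that the tab on its side matches the slot in the wall of the well, let it drop fully home onto the well's floor and let go of it. Do not shift or knock over the jar, the slide box or the mug.

Things in the scene. Friction and masses are not known exactly. Their poses are not given: they have to be found in the camera images.
- drum: Loose grey plastic reagent drum, upright on the bench, about 220 g: cylinder 72 mm in diameter, 45 mm high, foot chamfered 4 mm. Origin: centre of its underside; z: its axis, up; x points from the axis through its one side tab. The tab is 16 mm wide, reaches 48 mm from the axis (12 mm proud) and runs from 4 mm above the underside to the drum's top.
- drum_fin (a point): Middle of the grip fin on the drum's top, on its axis, 63.5 mm above the underside; drum's axes. The fin is 50 mm long along the drum's x, 14 mm thick along its y, and rises from 45 to 82 mm above the underside. Pinch it across its thickness.
- analyser: Fixed white wedge-shaped analyser, footprint about 220 by 260 mm. Origin: centre of its underside, z up; x points horizontally to its high back. Its deck, 250 mm along the slope and 260 mm wide, slopes 30 degrees and rises towards x from 70 to 195 mm; display and buttons on it are nearly flush.
- well: Round well in the deck, 77 mm in diameter, 25 mm deep, upright walls, black floor. Origin: centre of its floor, 110 mm above the bench. z: square to the deck, out of the well, 30 degrees off vertical; x: in the deck, straight up the slope through the middle of the slot. With the drum home its origin and axes match these, and its fin and upper 20 mm stand proud.
- well_slot (a point): Outer end of the well's only slot, at floor height, 52 mm from the well's axis, in its uphill wall. The slot takes the drum's tab: 24 mm wide, open at the top, as deep as the well.
- jar: Bystander: loose clear capped jar, 60 mm in diameter, 85 mm high. Origin: centre of the underside, z up.
- slidebox: Bystander: loose flat blue slide box, 102 by 182 by 38 mm high (long side along its y). Origin: centre of the underside, z up.
- mug: Bystander: loose white mug, 80 mm in diameter, 95 mm high, handle at its +y. Origin: centre of the underside, z up.
Not all that is in view belongs to the job. What is shaped like the drum but blue or red is not meant.

How it is judged:
By the outcome, as a careful person would: the job done as asked, in the order asked, and still so for the second after the job is handed in, with the robot touching nothing.
It also fails if it takes over 42 s, if anything falls off the work surface, if the arm or the gripper's body presses on something with over 40 N, if the wrist force passes 120 N, or if a joint passes its speed limit or range.

## Working session

There is one attempt and no reset: what is moved stays moved. The work goes in short steps, Python scripts to look and compute and a tool call to move; the robot and the scene stay as the last step left them, time stands still between calls to the robot, and variables do not carry over. Pictures are saved under pics/ and viewed, at most 10 in all, crops included, and the job is handed in when it is done.

Besides the shell and the picture viewer there is one more tool, called after "Call:" by a JSON object that holds its "fn" and its "kwargs", one argument or row to a line. arm_command: Moves the arm, as the interface text tells. Its arguments: {"type":"object","properties":{"xyz":{"type":"array"},"rot":{"type":"array"},"grip":{"type":"number"},"squeeze":{"type":"number"}},"required":["xyz","rot"]}

```bash
mkdir -p pics; ls
cat > h.py <<'E'
import numpy as np, cv2
from bench import r
from scipy.spatial.transform import Rotation as R
def w(cam,p):
    T=np.array(r.camera_model(cam)["T"]); return T[:3,:3]@np.array(p)+T[:3,3]
def px(cam,P):
    m=r.camera_model(cam);T=np.array(m["T"]);p=T[:3,:3].T@(np.array(P)-T[:3,3])
    return m["cx"]+m["fx"]*p[0]/-p[2], m["cy"]+m["fy"]*(-p[1])/-p[2]
E
python3 - <<'E'
from h import *
for c in ["side","top"]:
    cv2.imwrite(f"pics/{c}0.png",r.camera(c)[:,:,::-1])
    m=r.camera_model(c); print({k:np.round(v,3) for k,v in m.items()})
    for f in ["spot_point","look_for"]:
        for l in ["drum","drum_fin","analyser","well","well_slot","jar","slidebox","mug"]:
            if f=="look_for" and l not in("drum","jar","mug"):continue
            for d in getattr(r,f)(l,c): 
                P=w(c,d["at"]); print(c,f,l,round(d["conf"],2),P.round(3),np.round(px(c,P)))
s=r.read_state();print(s["time"],s["ee_pos"],s["eef_rot"])
E
```

```text
pics
{'fx': np.float64(500.169), 'fy': np.float64(500.169), 'cx': np.float64(249.354), 'cy': np.float64(194.913), 'T': array([[ 0.803,  0.29 , -0.52 , -0.078],
       [-0.595,  0.411, -0.69 , -0.791],
       [ 0.014,  0.864,  0.503,  0.711],
       [ 0.   ,  0.   ,  0.   ,  1.   ]])}
side spot_point drum 0.93 [ 0.383  0.158 -0.003] [168. 232.]
side spot_point drum 0.84 [0.536 0.39  0.001] [176. 178.]
side spot_point drum 0.81 [0.52  0.16  0.004] [213. 213.]
side spot_point drum 0.75 [ 0.534  0.273 -0.001] [196. 195.]
side spot_point drum 0.73 [ 0.537  0.044 -0.001] [244. 232.]
side spot_point drum 0.19 [0.521 0.162 0.065] [213. 192.]
side spot_point drum_fin 0.98 [0.517 0.159 0.063] [212. 194.]
side spot_point drum_fin 0.9 [0.54  0.041 0.065] [247. 210.]
side spot_point drum_fin 0.85 [0.539 0.394 0.065] [175. 158.]
side spot_point drum_fin 0.77 [0.389 0.157 0.061] [168. 210.]
side spot_point drum_fin 0.57 [0.541 0.27  0.064] [197. 174.]
side spot_point analyser 0.94 [ 0.553 -0.219  0.001] [322. 285.]
side spot_point well 0.91 [ 0.551 -0.217  0.105] [325. 246.]
side spot_point well_sl
[... 1568 characters left out ...]
 0.73 [ 0.549 -0.213  0.107] [351. 206.]
top spot_point jar 0.92 [0.723 0.138 0.   ] [219. 149.]
top spot_point slidebox 0.87 [0.693 0.331 0.005] [152. 160.]
top spot_point mug 0.61 [ 0.414  0.404 -0.   ] [127. 258.]
top look_for drum 0.87 [0.518 0.159 0.045] [211. 220.]
top look_for drum 0.77 [0.533 0.041 0.046] [254. 213.]
top look_for drum 0.64 [0.381 0.155 0.043] [213. 270.]
top look_for drum 0.61 [0.536 0.383 0.048] [129. 214.]
top look_for drum 0.58 [0.531 0.267 0.042] [172. 216.]
top look_for jar 0.69 [0.716 0.135 0.084] [218. 146.]
top look_for mug 0.84 [0.405 0.419 0.048] [115. 263.]
1.2 [0.23172233 0.58046146 0.18267047] [1.88752303e-01 9.82024729e-01 1.84387632e-05 2.10568565e-05]
```

View both.

Run:
```python
import cv2,numpy as np
a=cv2.imread("pics/top0.png");b=cv2.imread("pics/side0.png")
cv2.imwrite("pics/t0c.png",cv2.resize(a[120:310,90:410],None,fx=2.5,fy=2.5,interpolation=cv2.INTER_CUBIC))
cv2.imwrite("pics/s0c.png",cv2.resize(b[110:310,110:430],None,fx=2.5,fy=2.5,interpolation=cv2.INTER_CUBIC))
```

```text
(no output)
```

View pics/t0c.png

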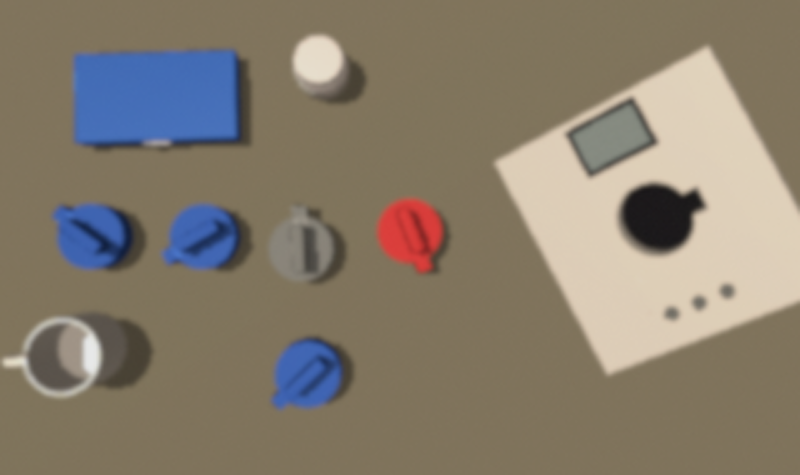

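View pics/s0c.png

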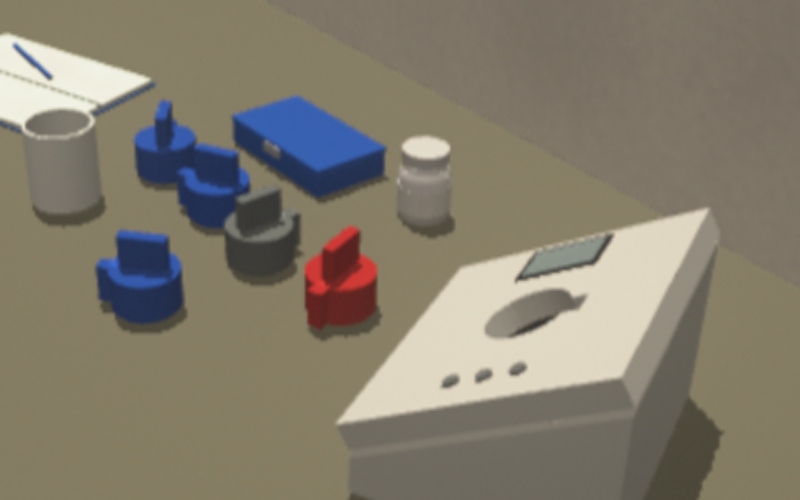

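```bash
cat >> h.py <<'E'
from scipy.optimize import minimize
S=8
def poly(cam,P): return np.array([px(cam,p) for p in P])
def fill(shape,polys,hull=True):
    m=np.zeros((shape[0]*S,shape[1]*S),np.uint8)
    for p in polys:
        q=np.round((p+0.5)*S).astype(np.int32)
        cv2.fillPoly(m,[cv2.convexHull(q) if hull else q],1)
    return m
def soft(m,shape): return cv2.GaussianBlur(cv2.resize(m.astype(np.float32),(shape[1],shape[0]),interpolation=cv2.INTER_AREA),(0,0),0.8)
a=np.linspace(0,2*np.pi,60,endpoint=False)
def circ(rad,z): return np.c_[rad*np.cos(a),rad*np.sin(a),0*a+z]
def box(x0,x1,y0,y1,z0,z1): return np.array([[x,y,z] for x in(x0,x1) for y in(y0,y1) for z in(z0,z1)])
drum_parts=[np.r_[circ(.032,0),circ(.036,.004),circ(.036,.045)],box(.03,.048,-.008,.008,.004,.045),box(-.025,.025,-.007,.007,.045,.082)]
def slotz(z): return np.array([[.03,-.012,z],[.052,-.012,z],[.052,.012,z],[.03,.012,z]])
def wellR(yaw): return R.from_euler("z",yaw)*R.from_euler("y",-np.pi/6)
E
cat > fit.py <<'E'
from h import *
import sys
def crop(img,c,h): c=np.round(c).astype(int); return img[c[1]-h:c[1]+h,c[0]-h:c[0]+h].astype(np.float32),c-h
def run(cost,x0):
    best=None
    for dy in(-.15,0,.15):
        v=np.array([x0[0],x0[1],x0[2]+dy])
        s=minimize(cost,v,method="Nelder-Mead",options=dict(initial_simplex=[v,v+[.004,0,0],v+[0,.004,0],v+[0,0,.12]],xatol=1e-4,fatol=1e-3))
        if best is None or s.fun<best.fun: best=s
    return best
# appearance model: per-region linear regression of image on soft mask -> residual
def resid(img,ms):
    A=np.stack([np.ones(img.shape[:2])]+ms,-1).reshape(-1,len(ms)+1); b=img.reshape(-1,3)
    x,*_=np.linalg.lstsq(A,b,rcond=None); return np.mean((A@x-b)**2)
top=cv2.imread("pics/top0.png"); side=cv2.imread("pics/side0.png")
# well
for cam,im in(("top",top),("side",side)):
    I,o=crop(im,px(cam,[.55,-.215,.12]),20 if cam=="top" else 24)
    def cw(v):
        Rm=wellR(v[2]); t=np.array([v[0],v[1],.110]); sh=I.shape
        f=lambda P:poly(cam,Rm.apply(P)+t)-o
        rim=fill(sh,[f(circ(.0385,.025)),f(slotz(.025))]); fl=fill(sh,[f(circ(.0385,0)),f(slotz(0))])
        return resid(I,[soft(rim,sh),soft(rim&fl,sh)])
    s=run(cw,[.55,-.215,-1.09]); print("well",cam,s.x.round(4),np.degrees(s.x[2]).round(1),s.fun)
for cam,im in(("top",top),("side",side)):
    I,o=crop(im,px(cam,[.519,.161,.04]),20 if cam=="top" else 24)
    def cd(v):
        Rm=R.from_euler("z",v[2]); t=np.array([v[0],v[1],0]); sh=I.shape
        P=[poly(cam,Rm.apply(q)+t)-o for q in drum_parts]
        # bench colour known; grey object has low saturation: use colour difference B-R
        J=(I[...,0]-I[...,2])
        return resid(np.repeat(J[...,None],3,2),[soft(fill(sh,P),sh)])
    s=run(cd,[.519,.161,.05]); print("drum",cam,s.x.round(4),np.degrees(s.x[2]).round(1),s.fun)
E
python3 fit.py
python3 - <<'E'
from h import *
# front edge of deck, from top view at z=.07
def ray(cam,u,v,z):
    m=r.camera_model(cam);T=np.array(m["T"]);d=T[:3,:3]@np.array([(u-m["cx"])/m["fx"],-(v-m["cy"])/m["fy"],-1]);return T[:3,3]+d*(z-T[2,3])/d[2]
A=ray("top",288,184,.07);B=ray("top",333.2,270,.07);print(A,B,np.linalg.norm(A-B),np.degrees(np.arctan2(*(A-B)[1::-1]))-90)
E
```

```text
[ 0.61154905 -0.05289138  0.07      ] [ 0.37710016 -0.16923689  0.07      ] 0.26172993699689057 -63.60704435113858Traceback (most recent call last):
  File "fit.py", line 24, in <module>
    s=run(cw,[.55,-.215,-1.09]); print("well",cam,s.x.round(4),np.degrees(s.x[2]).round(1),s.fun)
  File "fit.py", line 8, in run
    s=minimize(cost,v,method="Nelder-Mead",options=dict(initial_simplex=[v,v+[.004,0,0],v+[0,.004,0],v+[0,0,.12]],xatol=1e-4,fatol=1e-3))
    res = _minimize_neldermead(fun, x0, args, callback, bounds=bounds,
                               **options)
    fxr = func(xr)
    fx = function(np.copy(x), *(wrapper_args + args))
  File "fit.py", line 22, in cw
    rim=fill(sh,[f(circ(.0385,.025)),f(slotz(.025))]); fl=fill(sh,[f(circ(.0385,0)),f(slotz(0))])
                 ~^^^^^^^^^^^^^^^^^^
  File "fit.py", line 21, in <lambda>
    f=lambda P:poly(cam,Rm.apply(P)+t)-o
               ~~~~^^^^^^^^^^^^^^^^^^^
  File "h.py", line 11, in poly
    def poly(cam,P): return np.array([px(cam,p) for p in P])
                                      ~~^^^^^^^
  File "h.py", line 7, in px
    m=r.camera_model(cam);T=np.array(m["T"]);p=T[:3,:3].T@(np.array(P)-T[:3,3])
ValueError: time passes only in moves, steps and waits
```

```bash
python3 - <<'E'
s=open("h.py").read()
s=s.replace('def w(cam','from functools import lru_cache\n@lru_cache\ndef M(cam): return r.camera_model(cam)\ndef w(cam',1).replace('r.camera_model(cam)["T"]','M(cam)["T"]').replace('m=r.camera_model(cam)','m=M(cam)')
open("h.py","w").write(s)
E
time python3 fit.py
```

```text
well top [ 0.5479 -0.216  -1.0971] -62.9 96.69599711071702
well side [ 0.5496 -0.2194 -1.153 ] -66.1 595.4337974060417
drum top [0.5195 0.1592 0.0988] 5.7 10.000552935182368
drum side [0.5405 0.0431 1.1564] 66.3 1199.321743943433
real	0m3.968s
user	0m4.494s
sys	0m0.175s
```

Call:
{"fn": "arm_command", "kwargs": {
  "xyz": [
    [0.02, -0.03, 0.01],
    [0.045, -0.066, 0.01],
    [0.07, -0.102, 0.01],
    [0.095, -0.139, 0.01],
    [0.12, -0.175, 0.01],
    [0.145, -0.212, 0.01],
    [0.17, -0.248, 0.01],
    [0.195, -0.285, 0.01],
    [0.22, -0.322, 0.01],
    [0.245, -0.358, 0.01],
    [0.265, -0.387, 0.01],
    [0.28, -0.41, 0.0],
    [0.288, -0.421, -0.02],
    [0.288, -0.421, -0.04],
    [0.288, -0.421, -0.04],
    [0.288, -0.421, -0.04]
  ],
  "rot": [
    [0, 0, 0.04],
    [0, 0, 0.08],
    [0, 0, 0.12],
    [0, 0, 0.16],
    [0, 0, 0.2],
    [0, 0, 0.24],
    [0, 0, 0.28],
    [0, 0, 0.32],
    [0, 0, 0.36],
    [0, 0, 0.4],
    [0, 0, 0.44],
    [0, 0, 0.46],
    [0, 0, 0.48],
    [0, 0, 0.48],
    [0, 0, 0.48],
    [0, 0, 0.48]
  ],
  "grip": 0.5,
  "squeeze": 40
}}

```text
time: 2.53
ee_pos: [0.5189, 0.1597, 0.1423]
eef_rot: [-0.05, 0.999, -0.0, -0.001]
ft_force: [0.5, 0.2, 0.1]
width: 0.0434
grip_force: 0.0
```

Call:
{"fn": "arm_command", "kwargs": {
  "xyz": [
    [0.0005, 0, -0.03],
    [0.0005, 0, -0.06],
    [0.0005, 0, -0.08],
    [0.0005, 0, -0.09],
    [0.0005, 0, -0.094],
    [0.0005, 0, -0.094]
  ],
  "rot": [
    [0, 0, 0],
    [0, 0, 0],
    [0, 0, 0],
    [0, 0, 0],
    [0, 0, 0],
    [0, 0, 0]
  ]
}}

```text
time: 3.03
ee_pos: [0.5204, 0.1603, 0.0494]
eef_rot: [-0.051, 0.999, 0.0, 0.0]
ft_force: [-0.3, 0.3, 0.9]
width: 0.0434
grip_force: 0.0
```

Call:
{"fn": "arm_command", "kwargs": {
  "xyz": [
    [0, 0, 0],
    [0, 0, 0],
    [0, 0, 0],
    [0, 0, 0],
    [0, 0, 0],
    [0, 0, 0],
    [0, 0, 0],
    [0, 0, 0]
  ],
  "rot": [
    [0, 0, 0],
    [0, 0, 0],
    [0, 0, 0],
    [0, 0, 0],
    [0, 0, 0],
    [0, 0, 0],
    [0, 0, 0],
    [0, 0, 0]
  ],
  "grip": 0
}}

```text
time: 3.7
ee_pos: [0.5202, 0.1595, 0.0487]
eef_rot: [-0.05, 0.999, 0.0, 0.0]
ft_force: [-0.1, -0.0, 0.5]
width: 0.002
grip_force: 0.0
```

Run:
```python
from h import *
a=r.camera("top")[:,:,::-1];b=r.camera("side")[:,:,::-1]
np.save("pics/t1.npy",a);np.save("pics/s1.npy",b)
A=cv2.resize(a[150:300,150:290],None,fx=3,fy=3,interpolation=2);B=cv2.resize(b[130:280,140:280],None,fx=3,fy=3,interpolation=2)
cv2.imwrite("pics/1.png",np.hstack([A[:,:399],B[:,:399]]))
s=r.read_state();print(s)
for c in("top","side"):
    for l in("drum","drum_fin"):
        for d in r.spot_point(l,c): print(c,l,round(d["conf"],2),w(c,d["at"]).round(3))
```

```text
{'time': 3.8, 'joint_positions': array([-0.59744838,  0.27325306,  0.24822672,  1.84532733, -0.07739001,
        1.03245405,  1.35265009]), 'joint_vel': array([-1.13309807e-03,  2.58675406e-03,  4.39457668e-04, -5.59082722e-04,
       -3.08424158e-05,  6.03272757e-05, -8.84043111e-04]), 'joint_torque': array([ 1.69873707e-03, -5.15360212e+01,  3.26813176e+00, -3.41840565e+01,
        3.06229515e-02,  8.59793834e-02, -2.95813734e-04]), 'ee_pos': array([0.5201474 , 0.15946861, 0.04863551]), 'eef_rot': array([-5.00712647e-02,  9.98745644e-01,  1.51144142e-05, -7.76252162e-05]), 'ft_force': array([-0.47337305, -0.6229152 ,  0.36392141]), 'torque': array([0.00322824, 0.00067692, 0.0184034 ]), 'grip_force': 0.0, 'width': 0.0010392945404096483}
top drum 0.63 [ 0.535  0.041 -0.004]
top drum 0.59 [0.539 0.392 0.003]
top drum_fin 0.87 [0.537 0.042 0.061]
top drum_fin 0.86 [0.537 0.396 0.064]
side drum 0.79 [0.533 0.387 0.   ]
side drum 0.63 [0.534 0.271 0.   ]
side drum 0.61 [0.524 0.158 0.004]
side drum 0.61 [ 0.386  0.158 -0.006]
side drum 0.57 [0.538 0.043 0.001]
side drum_fin 0.88 [0.539 0.038 0.067]
side drum_fin 0.84 [0.39  0.156 0.062]
side drum_fin 0.84 [0.535 0.392 0.065]
side drum_fin 0.74 [0.54  0.269 0.064]
side drum_fin 0.63 [0.521 0.163 0.06 ]
```

View pics/1.png

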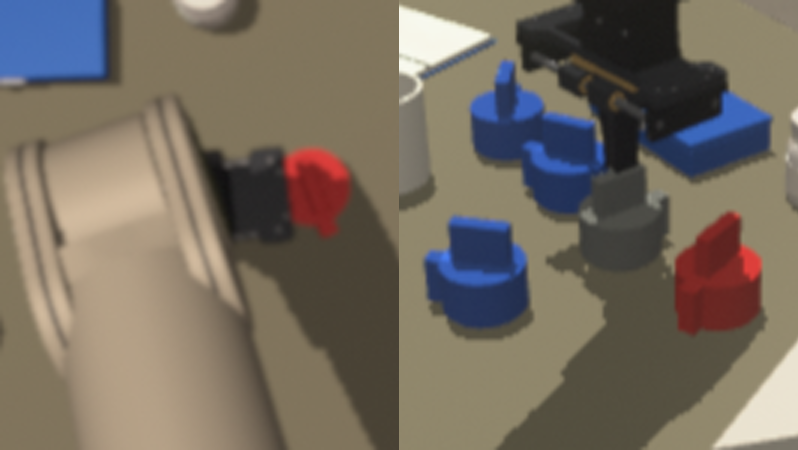

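Run:
```python
from h import *
f=lambda P:[ (round(float((u-140)*3+399)),round(float((v-130)*3))) for u,v in [px("side",P)]][0]
for n,P in dict(tcp=[.520,.1595,.0487],grasp=[.52,.1595,.068],body=[.52,.1595,.13],bodyl=[.51,.254,.13],bodyr=[.529,.065,.13]).items(): print(n,f(P))
for n,P in dict(drumtopc=[.5195,.159,.045],fintop1=[.5195+.025,.1615,.082],fintop2=[.5195-.025,.1565,.082]).items(): print(n,f(P))
b=np.load("pics/s1.npy"); cv2.imwrite("pics/2.png",cv2.resize(b[140:240,180:260],None,fx=6,fy=6,interpolation=2))
```

```text
tcp (618, 204)
grasp (618, 185)
body (616, 121)
bodyl (548, 83)
bodyr (690, 162)
drumtopc (618, 208)
fintop1 (640, 162)
fintop2 (594, 181)
```

View pics/2.png

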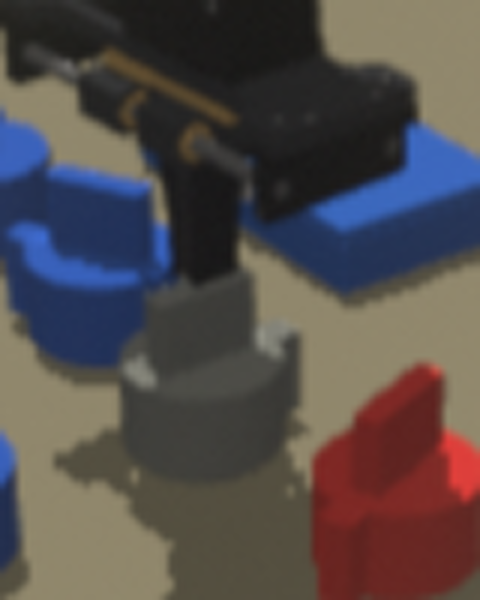

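Run:
```python
from h import *
for z in(.119,.135,.155,.17):
    print(z,[np.round(px("top",[.529+dx,.065,z]),1) for dx in(-.037,.037)],[np.round((np.array(px("side",[.529+dx,.065,z]))-[180,140])*6) for dx in(-.037,.037)])
for P in([.4885,.0635,.155],[.5635,.0705,.155]): print(P,np.round(px("top",P),1))
print("tip",[(z,np.round((np.array(px("side",[.52,.1595,z]))-[180,140])*6)) for z in(.0487,.0677,.082,.1)])
```

```text
0.119 [array([245.8, 229.2]), array([245.4, 200.3])] [array([265., 315.]), array([416., 263.])]
0.135 [array([245.9, 229.4]), array([245.5, 200. ])] [array([265., 280.]), array([416., 229.])]
0.155 [array([246.1, 229.6]), array([245.6, 199.5])] [array([264., 235.]), array([417., 185.])]
0.17 [array([246.1, 229.8]), array([245.7, 199.2])] [array([264., 201.]), array([418., 151.])]
[0.4885, 0.0635, 0.155] [246.7 231. ]
[0.5635, 0.0705, 0.155] [243.4 200.6]
tip [(0.0487, array([199., 348.])), (0.0677, array([198., 310.])), (0.082, array([197., 281.])), (0.1, array([196., 244.]))]
```

Call:
{"fn": "arm_command", "kwargs": {
  "xyz": [
    [0, 0, 0],
    [0, 0, 0],
    [0, 0, 0],
    [0, 0, 0],
    [0, 0, 0],
    [0, 0, 0]
  ],
  "rot": [
    [0, 0, 0],
    [0, 0, 0],
    [0, 0, 0],
    [0, 0, 0],
    [0, 0, 0],
    [0, 0, 0]
  ],
  "grip": 0.5
}}

```text
time: 4.5
ee_pos: [0.5202, 0.1595, 0.0487]
eef_rot: [-0.05, 0.999, 0.0, -0.0]
ft_force: [0.4, -0.2, 0.2]
width: 0.0328
grip_force: 0.0
```

Run:
```python
from h import *
b=r.camera("side")[:,:,::-1]
s=r.read_state();print(s["width"],s["ee_pos"])
for dy in(-.0217,.0217):
  for z in(.0487,.082,.09): print(dy,z,np.round((np.array(px("side",[.52-dy*.1,.1595+dy,z]))-[180,140])*6))
cv2.imwrite("pics/3.png",cv2.resize(b[140:240,180:260],None,fx=6,fy=6,interpolation=2))
```

```text
0.03650491122331455 [0.52019529 0.15949049 0.04868463]
-0.0217 0.0487 [230. 368.]
-0.0217 0.082 [229. 300.]
-0.0217 0.09 [229. 284.]
0.0217 0.0487 [167. 329.]
0.0217 0.082 [165. 263.]
0.0217 0.09 [165. 246.]
```

View pics/3.png

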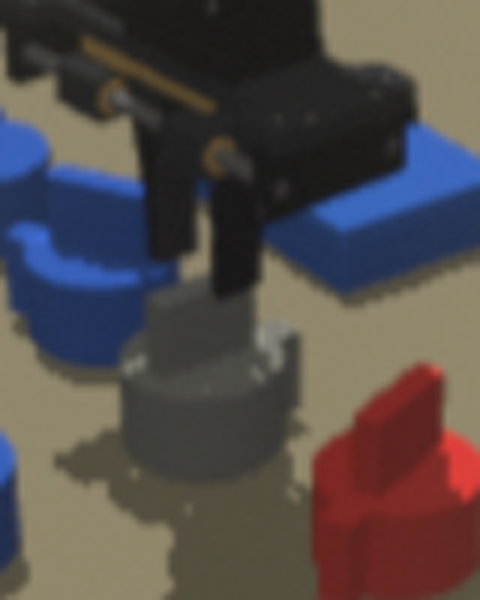

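Call:
{"fn": "arm_command", "kwargs": {
  "xyz": [
    [0, 0, -0.01],
    [0, 0, -0.018],
    [0, 0, -0.024],
    [0, 0, -0.028],
    [0, 0, -0.03],
    [0, 0, -0.032],
    [0, 0, -0.032],
    [0, 0, -0.032]
  ],
  "rot": [
    [0, 0, 0],
    [0, 0, 0],
    [0, 0, 0],
    [0, 0, 0],
    [0, 0, 0],
    [0, 0, 0],
    [0, 0, 0],
    [0, 0, 0]
  ]
}}

```text
time: 5.22
ee_pos: [0.5203, 0.1595, 0.0168]
eef_rot: [-0.05, 0.999, 0.0, 0.0]
ft_force: [0.2, 0.2, 0.7]
width: 0.0434
grip_force: 0.0
```

Call:
{"fn": "arm_command", "kwargs": {
  "xyz": [
    [0, 0, 0],
    [0, 0, 0],
    [0, 0, 0],
    [0, 0, 0],
    [0, 0, 0],
    [0, 0, 0],
    [0, 0, 0],
    [0, 0, 0]
  ],
  "rot": [
    [0, 0, 0],
    [0, 0, 0],
    [0, 0, 0],
    [0, 0, 0],
    [0, 0, 0],
    [0, 0, 0],
    [0, 0, 0],
    [0, 0, 0]
  ],
  "grip": 0
}}

```text
time: 5.88
ee_pos: [0.5201, 0.1596, 0.0166]
eef_rot: [-0.05, 0.999, 0.0, -0.0]
ft_force: [-0.3, 0.2, -0.5]
width: 0.0137
grip_force: 39.9
```

Run:
```python
from h import *
q=r.read_state()["eef_rot"]; T=R.from_quat(q); y=T.apply([0,1,0]); yaw=np.arctan2(y[1],y[0])-np.pi/2; print("yaw",np.degrees(yaw))
Rw=wellR(np.radians(-63.3)); d=Rw*R.from_euler("z",yaw).inv(); v=d.as_rotvec();print("delta",v.round(3),np.degrees(np.linalg.norm(v)))
n=Rw.apply([0,0,1]);well=np.array([.5485,-.217,.110]);ee=np.array([.5202,.1595,.0166]);e=np.array([.0006,0,.0166])
for h in(.08,):
  print("A",well+n*h+Rw.apply(e)-ee,"B",well+n*h+Rw.apply(e+[0,0,.034])-[0,0,.034]-ee,"n",n)
```

```text
yaw 5.748364903660677
delta [-0.268 -0.487 -1.176] 74.53562518097122
A [ 0.00683137 -0.33381437  0.17735805] B [-0.00080706 -0.31862706  0.17280292] n [-0.2246595   0.44668569  0.8660254 ]
```

Call:
{"fn": "arm_command", "kwargs": {
  "xyz": [
    [0, 0, 0.01],
    [0, 0, 0.03],
    [0, 0, 0.06],
    [0, 0, 0.09],
    [0, 0, 0.12],
    [0, 0, 0.15],
    [0, -0.02, 0.17],
    [0, -0.05, 0.185],
    [0, -0.08, 0.19],
    [0, -0.11, 0.195],
    [0, -0.14, 0.2],
    [0, -0.17, 0.2],
    [0, -0.2, 0.2],
    [0, -0.23, 0.2],
    [0, -0.25, 0.2],
    [0, -0.27, 0.2],
    [0, -0.29, 0.2],
    [0, -0.3, 0.2],
    [0.003, -0.315, 0.195],
    [0.003, -0.325, 0.19]
  ],
  "rot": [
    [0, 0, 0],
    [0, 0, 0],
    [0, 0, 0],
    [0, 0, 0],
    [0, 0, 0],
    [-0.018, -0.032, -0.078],
    [-0.036, -0.065, -0.157],
    [-0.054, -0.097, -0.235],
    [-0.071, -0.13, -0.314],
    [-0.089, -0.162, -0.392],
    [-0.107, -0.195, -0.47],
    [-0.125, -0.227, -0.549],
    [-0.143, -0.26, -0.627],
    [-0.161, -0.292, -0.706],
    [-0.179, -0.325, -0.784],
    [-0.197, -0.357, -0.862],
    [-0.214, -0.39, -0.941],
    [-0.232, -0.422, -1.019],
    [-0.25, -0.455, -1.098],
    [-0.268, -0.487, -1.176]
  ]
}}

```text
time: 7.55
ee_pos: [0.5231, -0.1671, 0.2075]
eef_rot: [0.509, 0.82, -0.136, 0.221]
ft_force: [-0.2, -0.2, -2.1]
width: 0.0134
grip_force: 39.9
```

Call:
{"fn": "arm_command", "kwargs": {
  "xyz": [
    [0, 0, 0],
    [0, 0, 0],
    [0, 0, 0],
    [0, 0, 0]
  ],
  "rot": [
    [0, 0, 0],
    [0, 0, 0],
    [0, 0, 0],
    [0, 0, 0]
  ]
}}

```text
time: 7.88
ee_pos: [0.5235, -0.1652, 0.2074]
eef_rot: [0.506, 0.823, -0.135, 0.22]
ft_force: [-0.0, 1.1, -1.8]
width: 0.0138
grip_force: 39.9
```

Run:
```python
from h import *
b=r.camera("side")[:,:,::-1]; a=r.camera("top")[:,:,::-1]
cv2.imwrite("pics/side4.png",b);cv2.imwrite("pics/top4.png",a)
s=r.read_state();print(s["time"],s["width"],s["ee_pos"],s["joint_positions"].round(2),s["ft_force"])
Rm=R.from_quat(s["eef_rot"])*R.from_euler("x",np.pi); Rd=wellR(np.radians(-63.3))
print(np.degrees((Rm*R.from_euler("z",0)).as_euler("ZYX")))
for c in("side","top"):
    for l in("drum","drum_fin"):
        for d in r.spot_point(l,c): print(c,l,round(d["conf"],2),w(c,d["at"]).round(3))
x,y=map(int,px("side",[.53,-.18,.18]))
cv2.imwrite("pics/4.png",cv2.resize(b[y-75:y+75,x-90:x+90],None,fx=4,fy=4,interpolation=2))
```

```text
7.9833 0.013635344636731517 [ 0.52341017 -0.16528215  0.2072323 ] [-0.46 -0.09  0.32  1.99  0.58  1.13  0.1 ] [ 0.6528893   0.17970959 -2.03343768]
[ 1.16747096e+02  2.99735782e+01 -2.05790473e-02]
side drum 0.92 [ 0.528 -0.175  0.193]
side drum 0.74 [ 0.385  0.158 -0.005]
side drum 0.73 [0.538 0.043 0.001]
side drum 0.7 [0.535 0.392 0.002]
side drum_fin 0.96 [0.537 0.273 0.065]
side drum_fin 0.73 [0.386 0.156 0.062]
side drum_fin 0.69 [0.539 0.391 0.068]
side drum_fin 0.66 [0.537 0.037 0.067]
side drum_fin 0.55 [ 0.51  -0.144  0.248]
top drum 0.89 [ 0.379  0.156 -0.002]
top drum 0.86 [ 0.533  0.277 -0.005]
top drum 0.73 [ 0.536  0.042 -0.   ]
top drum 0.72 [ 0.525 -0.169  0.195]
top drum 0.68 [0.538 0.392 0.001]
top drum_fin 0.95 [ 0.511 -0.143  0.246]
top drum_fin 0.93 [0.538 0.041 0.06 ]
top drum_fin 0.77 [0.537 0.397 0.065]
top drum_fin 0.6 [0.385 0.157 0.062]
```

View pics/4.png

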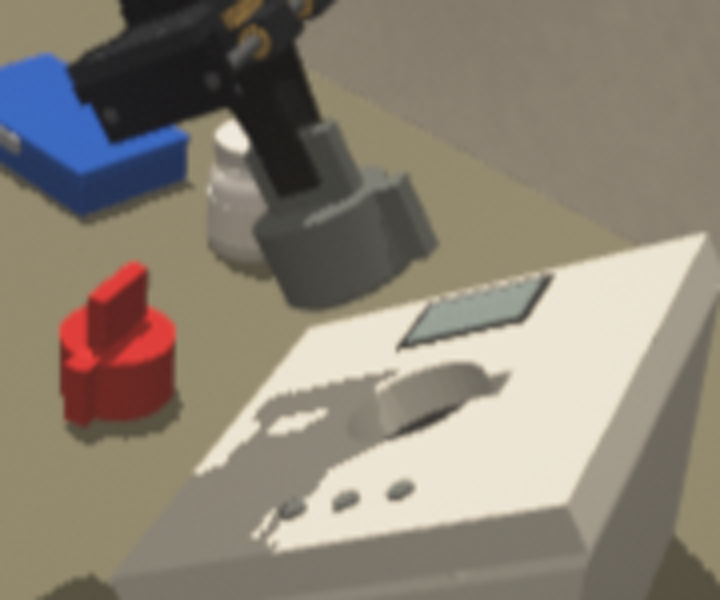

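```bash
cat > ov.py <<'E'
from h import *
def ov(im,cam,c,h,k,items):
    o=np.round(px(cam,c)).astype(int)-h; I=cv2.resize(im[o[1]:o[1]+2*h,o[0]:o[0]+2*h],None,fx=k,fy=k,interpolation=cv2.INTER_CUBIC)
    for P,col in items:
        cv2.polylines(I,[np.round((poly(cam,P)-o+.5)*k).astype(np.int32)],True,col,1)
    return I
def wellitems(w,yaw,c1=(0,0,255),c2=(0,200,0)):
    Rm=wellR(yaw); s=[]
    for z,c in((.025,c1),(0,c2)): s+=[(Rm.apply(circ(.0385,z))+w,c),(Rm.apply(slotz(z))+w,c)]
    return s
if __name__=="__main__":
    W=np.array([.5485,-.217,.110]);yw=np.radians(-63.3)
    D=np.array([.527,-.172,.193]);Rm=wellR(yw)
    di=[(Rm.apply(circ(.036,.045))+D,(0,0,255)),(Rm.apply(circ(.036,.004))+D,(0,200,0)),(Rm.apply(circ(.032,0))+D,(0,200,0)),
        (Rm.apply(np.array([[.034,-.008,.045],[.048,-.008,.045],[.048,.008,.045],[.034,.008,.045]]))+D,(0,0,255)),
        (Rm.apply(np.array([[.048,-.008,.004],[.048,.008,.004]]))+D,(0,200,0)),
        (Rm.apply(np.array([[-.025,-.007,.082],[.025,-.007,.082],[.025,.007,.082],[-.025,.007,.082]]))+D,(255,0,0))]
    t0,s0,t4,s4=[cv2.imread(f"pics/{n}.png") for n in("top0","side0","top4","side4")]
    A=ov(s4,"side",D+[0,0,.02],38,5,di)[:300,:399]; A=ov(s4,"side",D+[0,0,.02],33,6,di)[:, :]
    B=ov(s0,"side",W+[0,0,.02],33,6,wellitems(W,yw)); C=ov(t0,"top",W+[0,0,.02],25,8,wellitems(W,yw));E=ov(t4,"top",D+[0,0,.02],25,8,di)
    f=lambda x:cv2.resize(x,(300,300)) if 0 else cv2.resize(x,(390,300))
    f=lambda x:cv2.resize(x,(300,300))
    cv2.imwrite("pics/5.png",np.vstack([np.hstack([f(A),f(B)]),np.hstack([f(E),f(C)])]))
E
python3 ov.py
```

```text
(no output)
```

View pics/5.png

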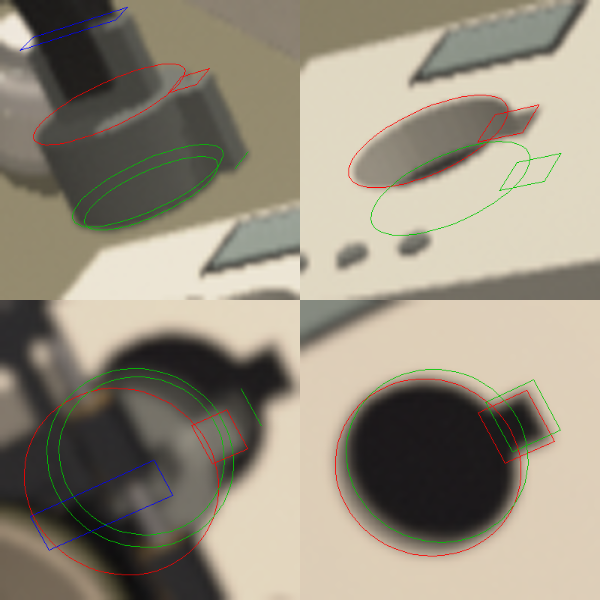

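```bash
cat > fit2.py <<'E'
from h import *
from ov import ov
s4=cv2.imread("pics/side4.png").astype(np.float32)
yw=np.radians(-63.3);Rm=wellR(yw);D=np.array([.527,-.172,.193])
o=np.round(px("side",D+[0,0,.02])).astype(int)-30; I=s4[o[1]:o[1]+60,o[0]:o[0]+60]
# grey, mid-dark pixels; ignore black fingers + bright clutter: feature = |B-R| chroma, weight by region below drum top
J=np.minimum(I[...,2]-I[...,0],40)
g=I.mean(2)
def parts(d,dz=0): return [poly("side",Rm.apply(q)+d)-o for q in drum_parts]
wt=cv2.dilate((soft(fill(I.shape,parts(D)[:2]),I.shape)>.1).astype(np.uint8),np.ones((7,7)))*((g<110)|(g>150)|(J>15))
def cost(v):
    d=D+Rm.apply([v[0],v[1],0])
    m=soft(fill(I.shape,parts(d)),I.shape)
    A=np.stack([np.ones_like(m),m],-1)[wt>0]; r_=0
    for ch in(g,J):
        b=ch[wt>0]; x,*_=np.linalg.lstsq(A,b,rcond=None); r_+=np.mean((A@x-b)**2)/b.var()
    return r_
best=min(((cost([x,y]),x,y) for x in np.arange(-.006,.0061,.001) for y in np.arange(-.006,.0061,.001)))
print(best,cost([0,0]))
E
python3 fit2.py
```

```text
(np.float32(0.31671327), np.float64(0.001), np.float64(-0.003)) 0.34010613
```

Call:
{"fn": "arm_command", "kwargs": {
  "xyz": [
    [0.004, -0.008, -0.014],
    [0.008, -0.016, -0.028],
    [0.012, -0.024, -0.042],
    [0.014, -0.028, -0.049],
    [0.015, -0.03, -0.052],
    [0.015, -0.03, -0.052],
    [0.015, -0.03, -0.052]
  ],
  "rot": [
    [0, 0, 0],
    [0, 0, 0],
    [0, 0, 0],
    [0, 0, 0],
    [0, 0, 0],
    [0, 0, 0],
    [0, 0, 0]
  ]
}}

```text
time: 8.77
ee_pos: [0.5384, -0.1952, 0.1552]
eef_rot: [0.507, 0.822, -0.136, 0.22]
ft_force: [-0.6, -0.1, -2.0]
width: 0.014
grip_force: 39.9
```

Run:
```python
from h import *
from ov import *
b=r.camera("side")[:,:,::-1]; a=r.camera("top")[:,:,::-1]
cv2.imwrite("pics/side6.png",b);cv2.imwrite("pics/top6.png",a)
s=r.read_state();Rm=wellR(np.radians(-63.3));D=s["ee_pos"]-Rm.apply([.0006,0,.0166]);W=np.array([.5485,-.217,.110])
print(s["time"],s["ee_pos"],s["ft_force"],D,"well frame:",Rm.inv().apply(D-W))
A=ov(b,"side",W+[0,0,.04],36,8,[]);B=cv2.resize(ov(a,"top",W+[0,0,.04],25,8,[]),(0,0),fx=.55,fy=.55)
B=cv2.copyMakeBorder(B,0,576-B.shape[0],0,0,0);cv2.imwrite("pics/6.png",np.hstack([A,B]))
```

```text
8.8667 [ 0.53869341 -0.1949702   0.15546467] [-0.04588236  0.18394094 -1.03782944] [ 0.54218928 -0.20192098  0.14078864] well frame: [0.00127231 0.00113748 0.0348171 ]
```

View pics/6.png

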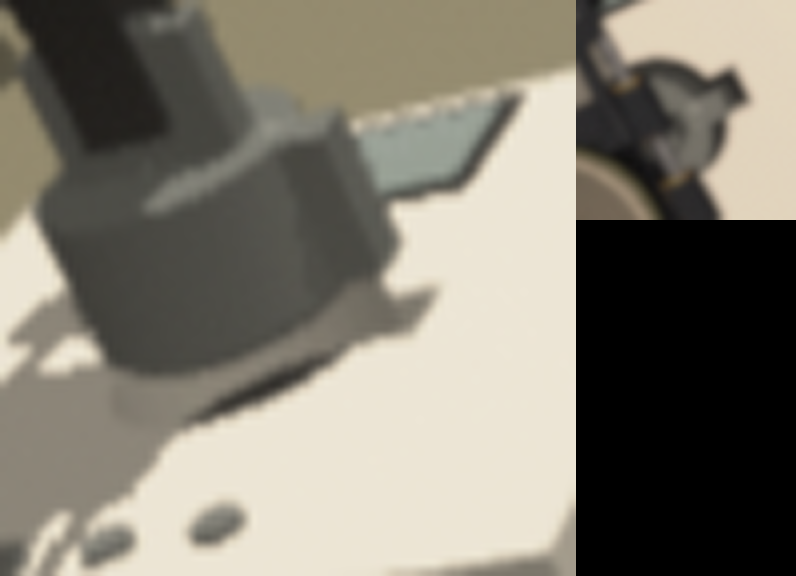

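Call:
{"fn": "arm_command", "kwargs": {
  "xyz": [
    [0.0009, -0.0018, -0.0035],
    [0.0018, -0.0036, -0.0069],
    [0.0022, -0.0045, -0.0087],
    [0.0027, -0.0054, -0.0104],
    [0.0031, -0.0063, -0.0121],
    [0.0031, -0.0063, -0.0121]
  ],
  "rot": [
    [0, 0, 0],
    [0, 0, 0],
    [0, 0, 0],
    [0, 0, 0],
    [0, 0, 0],
    [0, 0, 0]
  ]
}}

```text
time: 9.37
ee_pos: [0.5411, -0.202, 0.1422]
eef_rot: [0.507, 0.822, -0.136, 0.22]
ft_force: [-0.0, 0.3, -2.0]
width: 0.0139
grip_force: 39.9
```

Call:
{"fn": "arm_command", "kwargs": {
  "xyz": [
    [0.0004, -0.0009, -0.0017],
    [0.0009, -0.0018, -0.0035],
    [0.0013, -0.0027, -0.0052],
    [0.0018, -0.0036, -0.0069],
    [0.0018, -0.0036, -0.0069]
  ],
  "rot": [
    [0, 0, 0],
    [0, 0, 0],
    [0, 0, 0],
    [0, 0, 0],
    [0, 0, 0]
  ]
}}

```text
time: 9.78
ee_pos: [0.5429, -0.2056, 0.1353]
eef_rot: [0.507, 0.822, -0.136, 0.22]
ft_force: [-0.3, -0.3, -1.9]
width: 0.0138
grip_force: 39.9
```

Call:
{"fn": "arm_command", "kwargs": {
  "xyz": [
    [0.0004, -0.0009, -0.0017],
    [0.0009, -0.0018, -0.0035],
    [0.0013, -0.0027, -0.0052],
    [0.0018, -0.0036, -0.0069],
    [0.002, -0.004, -0.0078],
    [0.002, -0.004, -0.0078]
  ],
  "rot": [
    [0, 0, 0],
    [0, 0, 0],
    [0, 0, 0],
    [0, 0, 0],
    [0, 0, 0],
    [0, 0, 0]
  ]
}}

```text
time: 10.28
ee_pos: [0.545, -0.2096, 0.1276]
eef_rot: [0.507, 0.822, -0.136, 0.22]
ft_force: [0.1, 0.1, -2.1]
width: 0.0138
grip_force: 39.9
```

Call:
{"fn": "arm_command", "kwargs": {
  "xyz": [
    [0.0002, -0.0004, -0.0009],
    [0.0003, -0.0007, -0.0013],
    [0.0004, -0.0009, -0.0017],
    [0.0004, -0.0009, -0.0017]
  ],
  "rot": [
    [0, 0, 0],
    [0, 0, 0],
    [0, 0, 0],
    [0, 0, 0]
  ]
}}

```text
time: 10.62
ee_pos: [0.5455, -0.2104, 0.1261]
eef_rot: [0.507, 0.822, -0.136, 0.22]
ft_force: [0.1, -0.4, -2.1]
width: 0.0136
grip_force: 39.9
```

Call:
{"fn": "arm_command", "kwargs": {
  "xyz": [
    [0.0001, -0.0002, -0.0004],
    [0.0002, -0.0004, -0.0009],
    [0.0002, -0.0004, -0.0009]
  ],
  "rot": [
    [0, 0, 0],
    [0, 0, 0],
    [0, 0, 0]
  ]
}}

```text
time: 10.87
ee_pos: [0.5457, -0.2107, 0.1252]
eef_rot: [0.507, 0.822, -0.136, 0.22]
ft_force: [-0.1, 0.9, -1.8]
width: 0.0136
grip_force: 39.9
```

Call:
{"fn": "arm_command", "kwargs": {
  "xyz": [
    [0.0001, -0.0002, -0.0004],
    [0.0002, -0.0004, -0.0009],
    [0.0002, -0.0004, -0.0009],
    [0.0002, -0.0004, -0.0009]
  ],
  "rot": [
    [0, 0, 0],
    [0, 0, 0],
    [0, 0, 0],
    [0, 0, 0]
  ]
}}

```text
time: 11.2
ee_pos: [0.546, -0.2107, 0.1248]
eef_rot: [0.507, 0.822, -0.136, 0.22]
ft_force: [-4.5, 4.3, 6.1]
width: 0.0141
grip_force: 40.0
```

Call:
{"fn": "arm_command", "kwargs": {
  "xyz": [
    [0, 0, 0],
    [0, 0, 0],
    [0, 0, 0],
    [0, 0, 0],
    [0, 0, 0],
    [0, 0, 0]
  ],
  "rot": [
    [0, 0, 0],
    [0, 0, 0],
    [0, 0, 0],
    [0, 0, 0],
    [0, 0, 0],
    [0, 0, 0]
  ],
  "grip": 0.5
}}

```text
time: 11.7
ee_pos: [0.5459, -0.2112, 0.1244]
eef_rot: [0.507, 0.822, -0.136, 0.22]
ft_force: [0.0, 0.3, -0.2]
width: 0.0413
grip_force: 0.0
```

Call:
{"fn": "arm_command", "kwargs": {
  "xyz": [
    [-0.002, 0.004, 0.008],
    [-0.006, 0.012, 0.023],
    [-0.011, 0.022, 0.043],
    [-0.018, 0.036, 0.069],
    [-0.027, 0.054, 0.104],
    [-0.036, 0.072, 0.139],
    [-0.05, 0.1, 0.16],
    [-0.06, 0.13, 0.17],
    [-0.08, 0.16, 0.17],
    [-0.1, 0.19, 0.17],
    [-0.1, 0.19, 0.17],
    [-0.1, 0.19, 0.17]
  ],
  "rot": [
    [0, 0, 0],
    [0, 0, 0],
    [0, 0, 0],
    [0, 0, 0],
    [0, 0, 0],
    [0, 0, 0],
    [0, 0, 0],
    [0, 0, 0],
    [0, 0, 0],
    [0, 0, 0],
    [0, 0, 0],
    [0, 0, 0]
  ]
}}

```text
time: 12.7
ee_pos: [0.4456, -0.0194, 0.2952]
eef_rot: [0.505, 0.823, -0.135, 0.221]
ft_force: [0.5, -1.6, 0.0]
width: 0.0434
grip_force: 0.0
```

Run:
```python
from h import *
from ov import *
b=r.camera("side")[:,:,::-1]; a=r.camera("top")[:,:,::-1]
s=r.read_state();Rm=wellR(np.radians(-63.3));W=np.array([.5485,-.217,.110])
print(s["time"],s["ee_pos"],s["ft_force"],s["width"])
for c in("side","top"):
    for l in("drum","drum_fin","jar","mug","slidebox"):
        for d in r.spot_point(l,c):
            P=w(c,d["at"])
            if l[:4]!="drum" or P[1]<0: print(c,l,round(d["conf"],2),P.round(3),Rm.inv().apply(P-W).round(3))
di=[(Rm.apply(circ(.036,.045))+W,(0,0,255)),(Rm.apply(np.array([[-.025,-.007,.082],[.025,-.007,.082],[.025,.007,.082],[-.025,.007,.082]]))+W,(255,0,0))]
A=ov(b,"side",W+[0,0,.04],36,5,[]);A2=ov(b,"side",W+[0,0,.04],36,5,di);B=cv2.resize(ov(a,"top",W+[0,0,.04],36,5,[]),(240,240));C=cv2.resize(a,(480,240))
cv2.imwrite("pics/7.png",np.vstack([np.hstack([A,A2]),np.hstack([B,C])]))
```

```text
12.8 [ 0.44599703 -0.02168085  0.29479314] [-0.67334954 -0.18674332 -0.19600449] 0.04354369142879633
side drum 0.59 [ 0.55  -0.216  0.11 ] [0.    0.001 0.   ]
side drum_fin 0.71 [ 0.533 -0.188  0.162] [-0.002 -0.     0.062]
side jar 0.57 [0.726 0.138 0.002] [-0.26   0.318  0.025]
side mug 0.92 [0.414 0.405 0.002] [-0.588  0.159  0.214]
side slidebox 0.61 [ 0.694  0.324 -0.001] [-0.418  0.373  0.113]
top drum 0.93 [ 0.543 -0.215  0.11 ] [-0.003 -0.004  0.002]
top drum_fin 0.8 [ 0.532 -0.189  0.164] [-0.001 -0.002  0.063]
top jar 0.57 [ 0.725  0.141 -0.001] [-0.264  0.319  0.024]
top mug 0.76 [ 0.412  0.406 -0.001] [-0.59   0.157  0.213]
top slidebox 0.56 [ 0.691  0.329 -0.002] [-0.423  0.373  0.115]
```

View pics/7.png

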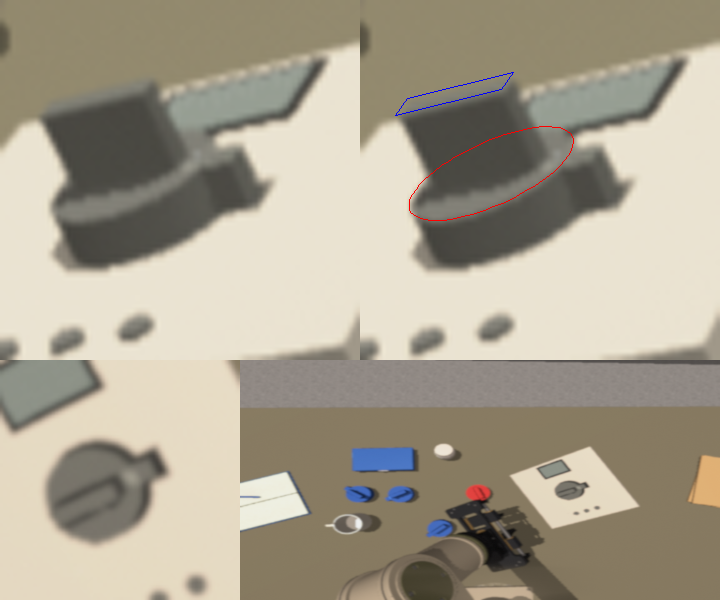

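The grey drum sits in the well with its tab in the slot: the outline matches the predicted home pose and height, and the networks agree. The bystanders haven't moved and the arm is clear, so I'm handing in.

```bash
python3 -c "
from bench import r
print(r.close_job())"
```

```text
the job is handed in; nothing more can be done
None
```

The grey drum is down on the well's floor with its tab in the slot and released; the jar, slide box and mug have not moved, and the job was handed in at about 13 s (first grasp closed above the fin because the reported TCP read about 35 mm low; the second held).

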